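# Butt a square tube into the welding fixture and swing the hold-down over it

### The arm

A 6-joint arm with a two-finger parallel gripper is mounted at the origin on the work surface. World frame = base frame: x ahead of the robot, y to its left, z up, the work surface at z = 0. Lengths are in m, angles in rad, forces in N, time in s.
With the tool pointing down it reaches from about 0.25 to 0.85 m from the base axis. Payload 12.5 kg.
Tool frame: the origin (TCP) lies on the centre line of the jaws, within the pads' length; the fingertips stand tip_extent ahead of it and the grasp point (between the pads) is the TCP (tip_extent is the distance from the TCP to the fingertips, in m); y points along the fingers, x is the direction in which the jaws open and shut, and the axes are right-handed (so a half turn about y gives the same grasp; the last joint's range is limited). The gripper opens to 93 mm and grips with 3 to 60 N. Pads are 15 mm wide; open, the fingers measure 128 mm over their backs; the gripper's body (75 mm by 188 mm) begins 65 mm behind the grasp point.
Start: joints at [1.182, 0.351, 1.652, -0, 1.139, -0.085], TCP at [0.164, 0.525, 0.238] pointing down, gripper open.
Joint ranges: [-2.75, 2.75], [-0.79, 2.1], [0.01, 2.65], [-1.57, 4.71], [0.07, 3.14], [-2.87, 2.87]. Speed limits (rad/s): [2.22, 2.22, 2.79, 3.14, 3.14, 3.14].

### API

Orientations are given as a rotation vector (axis times angle).
In Python, from rig import sense, capture, get_calibration, hand_in, tip_extent gives the robot as it stands.
- The arm moves only by the tool carry_out, never from a script. Its argument "deltas" is text: rows parted by semicolons, each of 6 numbers parted by spaces: the shift along the tool's x, y, z in units of 30 mm (1.0 is 30 mm), then the turn, a rotation vector about the tool's x, y, z in units of 6 degrees (1.0 is 6 degrees). In form: dx dy dz rx ry rz; .... A call has 1 to 10 rows; each row shifts and turns the pose as measured when the row begins, along the tool's axes as they then stand; what a row does not reach is not made up. A row lasts 1/12 s, in which the tool goes at most 41.7 mm and 7.16 degrees, less where a joint would pass 70% of its speed; a pose out of reach is approached as far as the arm can. A call is refused whole if a number of a shift passes 1 or a number of a turn 1, either way. A call with a gripper value outside its range is refused whole. "grip" is the finger opening in mm, from 0 to 93, set as the call begins (left out, the last holds). The fingers move at their own pace and stop on an object; "squeeze" is the grip in N (left out, the last holds). Time passes only in rows, so rows that do not move let the fingers close. It gives the time, the measured TCP pose, the force and the opening at its end, in the units of the state.
- sense(): the state, without advancing time (a new reading comes with each control period).
- capture(name): name is "scene" or "top" or "wrist"; returns the picture (384x512x3 uint8, red, green, blue); there is no depth.
- get_calibration(name): a dict with "fx", "fy", "cx", "cy" (pixels), "R" (3x3) and "t" (3): a world point X has camera coordinates R X + t. Camera axes: x right, y down, z forward; pixel columns grow to the right and rows downward; lengths in m; the calibration is good to about 2 mm. A picture is of the moment at which its call begins: read the wrist's pose just before it. get_calibration takes no time and is no camera call; for the wrist camera it gives the pose at the moment of the call.
- hand_in(): hands the job in, once; it reports no verdict.
The state is a dict: "clock": time; "joint_pos": joint angles; "qd": joint speeds; "joint_efforts": joint torques, N m; "eef_pos": TCP position; "eef_rot": TCP orientation; "wrist_force": force on the tool from outside, world axes, zero at the start; "wrist_torque": the same for the moment, N m; "gripper_width": finger opening in m.
Only numpy, scipy, OpenCV 4.12 (cv2) and the standard library are available. Lean on these libraries where they do the work, as an engineer would, in place of code of your own. Each camera call takes 0.05 s, during which the arm holds its last target.

### The job

Push the bright square tube across the table until it lies flat against the orange fence with its end butted against the end stop, and then push the red knob round so that the hold-down arm swings over the tube as far as it will go. Nothing is to be picked up: the tube stays down on the table, never lifted or tipped. Leave everything else on the table where it is, and finish with the tube still seated.

Things in the scene. Friction and masses are not known exactly. Their poses are not given: they have to be found in the camera images.
- fixture: Orange fixture bolted to the table, 30 mm high. Origin on the table at the inner corner of fence and end stop. Fence: x 0 to 60, y -210 to +60 mm; its front face is the plane x = 0, facing -x (towards the robot). End stop: y 0 to 30, x -70 to 0 mm; its face is the plane y = 0, facing -y. The seated tube has its origin at x -20, y -80 mm, its y axis along the fixture's y.
- tube: Loose bright square steel tube lying on the table in front of the fence, 160 mm long along its y axis, 40 x 40 mm in section, black plugs flush in its ends, about 0.6 kg. Origin at the centre of its underside; its +y end is the one nearer the end stop. It slides on the table with friction.
- holddown (a joint): Angle (rad) of the steel hold-down arm about its vertical pivot at fixture x 40, y -50 mm; stays where left (1 to 2 N at the knob moves it). 0: open, pointing along fixture +y. Grows counter-clockwise from above to a hard stop at 1.571, pointing along fixture -x, across the seated tube. Arm 22 mm wide, 44 to 52 mm above the table, 85 mm long from the pivot; pivot screw up to 57 mm.
- knob (a point): Centre of the red upright knob near the free end of the hold-down arm, 80 mm from the pivot axis, 64 mm above the table; the knob is a cylinder 20 mm across, from 52 to 76 mm above the table.
- magnet: Bystander, loose: red L-shaped welding magnet lying flat, 100 x 100 x 20 mm. Origin at its underside.
- offcut: Bystander, loose: white square-tube offcut standing on end, 40 x 40 x 60 mm high. Origin at its underside.
- angle: Bystander, loose: copper-coloured angle-iron piece, 50 x 60 x 40 mm high. Origin at its underside.
- jar: Bystander, loose: white jar with blue lid, 66 mm across, 70 mm high. Origin at its underside.
- hammer: Bystander, loose: hammer lying on the table. Origin at its underside.
- brush: Bystander, loose: brush lying on the table. Origin at its underside.
- tape: Bystander, loose: yellow tape measure, 65 x 65 x 36 mm. Origin at its underside.
- clamp: Bystander, loose: steel bar clamp lying flat, about 240 x 100 mm, 28 mm high, orange grip. Origin at its underside.
Not all that is in view belongs to the job. Leave any green, purple or turquoise look-alike of the tube alone.

How it is judged:
On the way, in this order (a step that is already met when the one before it is completed fails the run):
1. the tube is seated against fence and end stop, the hold-down arm not yet across (x of tube in the frame of fixture between -0.0235 and -0.0165 m and y of tube in the frame of fixture between -0.084 and -0.076 m and angle between the y axis of tube and the y axis of fixture, either way round below 0.03 rad and height (world z) of tube below 0.004 m and value of joint holddown below 1 rad), for 0.2 s.
2. the hold-down arm is swung across the tube (value of joint holddown above 1.47 rad), for 0.2 s.
At the end, for the whole second after the job is handed in: The tube lies on the table at rest, within about 3.5 mm of the fence and 4 mm of the end stop and within 0.03 rad of parallel to the fence; the hold-down joint is beyond 1.47 rad (stop at 1.571) (x of tube in the frame of fixture between -0.0235 and -0.0165 m and y of tube in the frame of fixture between -0.084 and -0.076 m and angle between the y axis of tube and the y axis of fixture, either way round below 0.03 rad and height (world z) of tube below 0.004 m and value of joint holddown above 1.47 rad and linear speed of tube below 0.01 m/s); the robot touches nothing.
It fails at once if the tube is lifted (height (world z) of tube above 0.01 m).
It fails at once if the tube is tipped (angle between tube's own z axis and vertical above 0.2 rad).
It fails at once if a bystander is shifted or knocked over (more than 20 mm) (distance of any of magnet, offcut, angle, jar, hammer, brush, tape, clamp from where it was at the start of the episode above 0.02 m).
It also fails if it takes over 64 s, if anything falls off the work surface, if the arm or the gripper's body presses on something with over 40 N, if the wrist force passes 120 N, or if a joint passes its speed limit or range.

## Working session

There is one attempt and no reset: what is moved stays moved. The work goes in short steps, Python scripts to look and compute and a tool call to move; the robot and the scene stay as the last step left them, time stands still between calls to the robot, and variables do not carry over. Pictures are saved under pics/ and viewed, and the job is handed in when it is done.

Besides the shell and the picture viewer there is one more tool, called as name(argument=value, ...), one argument or row to a line, values as JSON. carry_out: Moves the arm, as the interface text tells. Its arguments: {"type":"object","properties":{"deltas":{"type":"string"},"grip":{"type":"number"},"squeeze":{"type":"number"}},"required":["deltas"]}

```bash
ls; mkdir -p pics
python3 - <<'E'
from rig import *
import rig,cv2
s=sense();print({k:v for k,v in s.items()});print(tip_extent)
for n in("scene","top","wrist"):
    c=get_calibration(n);print(n,c)
    cv2.imwrite(f"pics/{n}0.png",cv2.cvtColor(capture(n),cv2.COLOR_RGB2BGR))
E
```

```text
pics
{'clock': 0.0, 'joint_pos': array([ 1.18239269e+00,  3.51232526e-01,  1.65239276e+00,  2.68768624e-05,
        1.13909780e+00, -8.46080593e-02]), 'qd': array([ 0.00074927, -0.00198481,  0.00121342,  0.00075946,  0.00013815,
        0.00130877]), 'joint_efforts': array([ 2.51689627e-03, -4.97319496e+01, -2.85260099e+01,  6.99892198e-02,
        2.57501722e-02, -8.46638522e-05]), 'eef_pos': array([0.1643863 , 0.52453726, 0.23711535]), 'eef_rot': array([-1.33832541, -0.98181677,  0.98343871]), 'wrist_force': array([ 0.12452281,  0.79694114, -0.30898233]), 'wrist_torque': array([0.05119727, 0.0051723 , 0.06695569]), 'gripper_width': 0.09284643250412727}
0.019
scene {'fx': 444.82123198189163, 'fy': 444.82123198189163, 'cx': 253.1416193229299, 'cy': 191.3478350112056, 'R': array([[-0.78721608,  0.61645854, -0.01642322],
       [ 0.38449926,  0.46983507, -0.79461646],
       [-0.4821319 , -0.63184957, -0.60688957]]), 't': array([ 0.44395502, -0.14416683,  1.80601893])}
top {'fx': 445.00226933417474, 'fy': 445.00226933417474, 'cx': 260.32922281973384, 'cy': 183.4895796409094, 'R': array([[-0.00521577, -0.99982699,  0.01785457],
       [-0.99574187,  0.00354946, -0.09211691],
       [ 0.0920376 , -0.01825901, -0.99558811]]), 't': array([-0.03385457,  0.54345653,  1.57032181])}
wrist {'fx': 272.132554666157, 'fy': 272.132554666157, 'cx': 254.60647052557945, 'cy': 193.49522943483527, 'R': array([[ 2.98409063e-01,  9.54437736e-01, -7.99252634e-04],
       [ 9.22971902e-01, -2.88357681e-01,  2.54897462e-01],
       [ 2.43053286e-01, -7.68014004e-02, -9.66967758e-01]]), 't': array([-0.54888133, -0.03012766,  0.38912349])}
```

View pics/scene0.png

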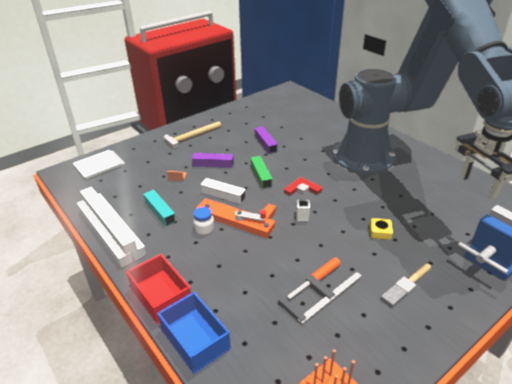

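View pics/top0.png

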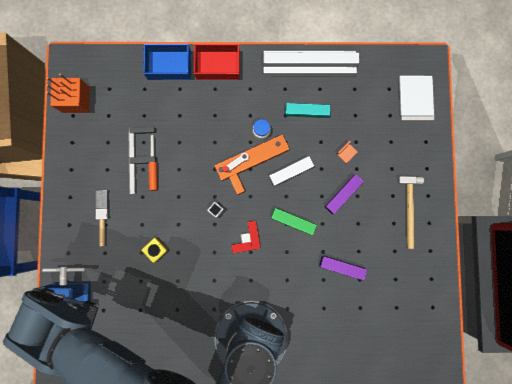

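View pics/wrist0.png

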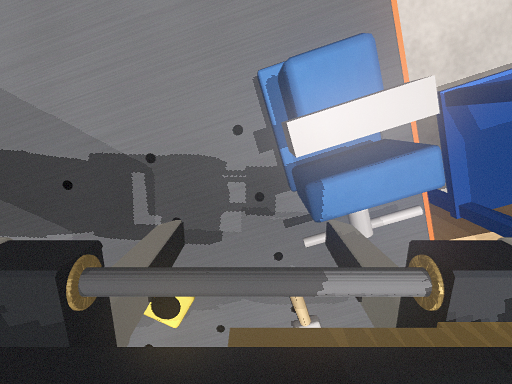

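The tube candidate is the white bar at top (292,170). The green (294,221), purple (345,194), (343,268) and turquoise (307,110) bars are look-alikes, and the offcut is at (215,209). The white bar is the only bright one in front of the fence, so I'll confirm it in a crop.

Run:
```python
import cv2
im=cv2.imread("pics/top0.png")[110:230,190:340]
cv2.imwrite("pics/crop0.png",cv2.resize(im,None,fx=5,fy=5,interpolation=cv2.INTER_CUBIC))
im=cv2.imread("pics/scene0.png")[150:270,170:330]
cv2.imwrite("pics/crop0s.png",cv2.resize(im,None,fx=5,fy=5,interpolation=cv2.INTER_CUBIC))
```

```text
(no output)
```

View pics/crop0.png

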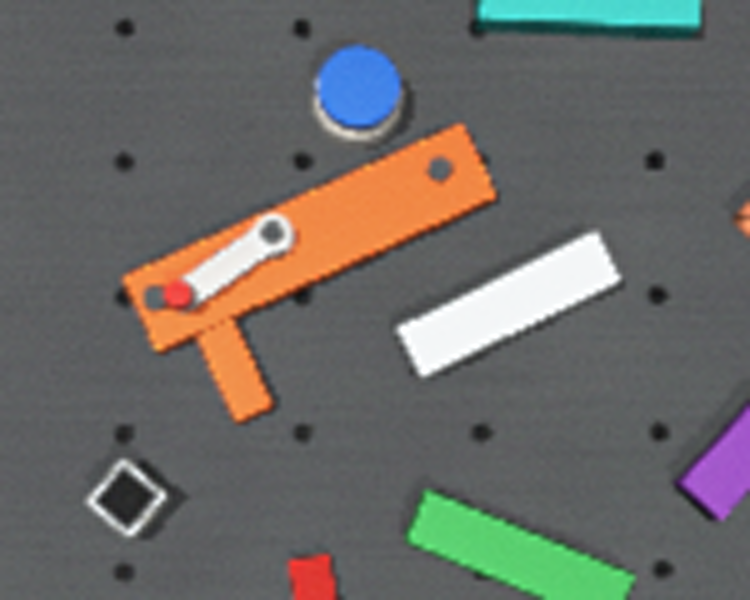

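View pics/crop0s.png

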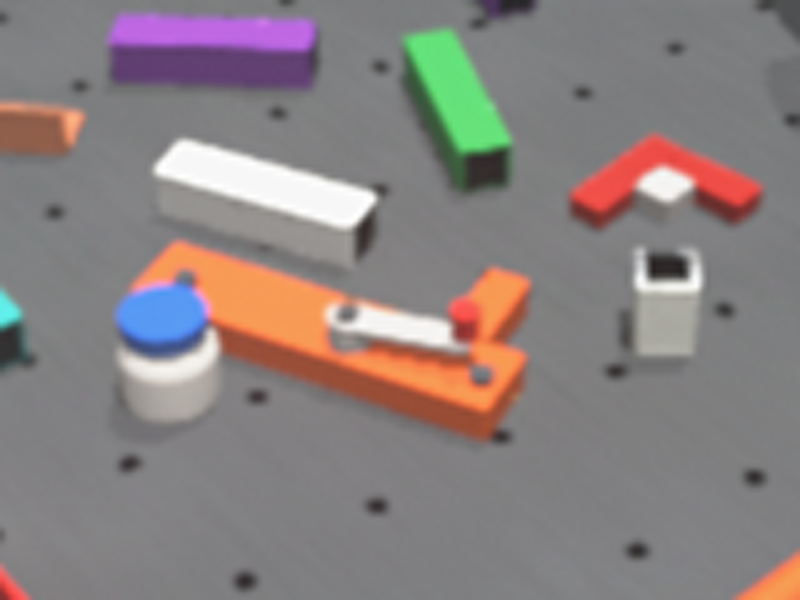

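The white bar at crop (510,305) lies in front of the fence with a black plug end, so it is the tube. Next I measure the poses.

```bash
cat > h.py <<'E'
import numpy as np,cv2
from rig import *
def ray(c,uv,z):
    uv=np.atleast_2d(np.asarray(uv,float))
    d=np.c_[(uv[:,0]-c['cx'])/c['fx'],(uv[:,1]-c['cy'])/c['fy'],np.ones(len(uv))]@c['R']
    o=-c['R'].T@c['t']
    return o+d*((z-o[2])/d[:,2])[:,None]
def proj(c,P):
    q=np.atleast_2d(P)@c['R'].T+c['t'];return np.c_[c['fx']*q[:,0]/q[:,2]+c['cx'],c['fy']*q[:,1]/q[:,2]+c['cy']]
def blobs(mask,amin=15):
    cs,_=cv2.findContours(mask.astype(np.uint8),cv2.RETR_EXTERNAL,cv2.CHAIN_APPROX_NONE)
    return [x[:,0,:].astype(float) for x in cs if cv2.contourArea(x)>=amin]
def up(img,k=4): return cv2.resize(img,None,fx=k,fy=k,interpolation=cv2.INTER_CUBIC)
def hsv(img): return cv2.cvtColor(img,cv2.COLOR_RGB2HSV)
def rect(c,mask_pts,z):
    P=ray(c,mask_pts,z)[:,:2]
    (cx,cy),(w,h),a=cv2.minAreaRect((P*1000).astype(np.float32))
    return cx,cy,w,h,a
E
cat > m.py <<'E'
from h import *
c=get_calibration("top");im=capture("top");k=4
U=up(im,k);H=hsv(U).astype(int)
def tp(b): return (b+.5)/k-.5
roi=np.zeros(H.shape[:2],bool);roi[130*k:200*k,205*k:330*k]=1
or_=(H[...,0]<16)&(H[...,0]>6)&(H[...,1]>120)&(H[...,2]>110)&roi
wh=(H[...,1]<40)&(H[...,2]>200)&roi
for n,m,z in(("or",or_,.03),("wh",wh,.04)):
    for b in blobs(m,300):
        b=tp(b);print(n,b.mean(0).round(1),np.round(rect(c,b,z),1))
        if n=="or":
            ap=cv2.approxPolyDP(b.astype(np.float32)[:,None],1.5,True)[:,0]
            print(np.c_[ap,ray(c,ap,.03)[:,:2]*1000].round(1))
rd=((H[...,0]<4)|(H[...,0]>174))&(H[...,1]>150)&roi
for b in blobs(rd,100): print("red",tp(b).mean(0),ray(c,tp(b).mean(0)[None],.076))
E
python3 m.py
```

```text
or [245.1 162.7] [608.2 -19.7 132.6 272.8  25. ]
[[ 282.4  134.6  720.  -116.8]
 [ 244.1  150.9  660.9   21.5]
 [ 248.1  154.4  648.2    7.2]
 [ 247.6  159.6  629.1    9. ]
 [ 228.9  171.4  586.8   76.2]
 [ 219.6  171.6  586.   109.3]
 [ 218.4  167.6  600.5  113.8]
 [ 225.6  165.1  609.4   87.9]
 [ 241.4  152.4  655.5   31.4]
 [ 214.4  164.6  611.3  128.2]
 [ 220.1  178.9  559.9  107.4]
 [ 228.4  177.1  566.1   78. ]
 [ 236.9  194.1  505.1   47.7]
 [ 243.1  191.6  514.    25.4]
 [ 243.9  189.1  522.9   22.7]
 [ 236.6  173.1  580.4   48.5]
 [ 288.4  149.6  665.1 -137.9]]
wh [291.3 170.4] [ 588.7 -146.9   39.7  158.6   25.8]
wh [237.6 160.9] [622.8  43.9  27.2  82.8  36. ]
red [225.02916667 168.60833333] [[0.59103022 0.0871881  0.076     ]]
```

```bash
cat > fix.py <<'E'
from h import *
from scipy.spatial.transform import Rotation as Ro
c=get_calibration("top");im=capture("top");k=4
U=up(im,k);H=hsv(U).astype(int)
roi=np.zeros(H.shape[:2],bool);roi[130*k:200*k,205*k:330*k]=1
m=(H[...,0]<16)&(H[...,0]>6)&(H[...,1]>120)&(H[...,2]>110)&roi
b=np.vstack(blobs(m,300));P=ray(c,(b+.5)/k-.5,.03)[:,:2]*1000
def fit(A,B,tol=4):
    A,B=np.array(A),np.array(B);u=(B-A)/np.linalg.norm(B-A);n=np.array([-u[1],u[0]])
    s=(P-A)@u;q=P[(abs((P-A)@n)<tol)&(s>8)&(s<np.linalg.norm(B-A)-8)]
    vx,vy,x,y=cv2.fitLine(q.astype(np.float32),cv2.DIST_HUBER,0,.01,.01).ravel()
    return np.degrees(np.arctan2(vy,vx))%180,np.array([x,y]),len(q)
L=dict(back=fit([720,-117],[611.3,128.2]),front=fit([665.1,-137.9],[580.4,48.5]),
 lend=fit([611.3,128.2],[559.9,107.4]),rend=fit([720,-117],[665,-138]),
 stopin=fit([580.4,48.5],[520,22.7]),stopout=fit([566,78],[505,47.7]))
for n,v in L.items():print(n,v[0].round(2),v[1].round(1),v[2])
a=np.radians((L['back'][0]+L['front'][0])/2-90);ex=np.array([np.cos(a),np.sin(a)]);ey=np.array([-ex[1],ex[0]])
print("rot",np.degrees(a))
print("x:back",L['back'][1]@ex,"front",L['front'][1]@ex,"| y:lend",L['lend'][1]@ey,"rend",L['rend'][1]@ey,"si",L['stopin'][1]@ey,"so",L['stopout'][1]@ey)
x0=L['back'][1]@ex-60;y0=np.mean([L['lend'][1]@ey-60,L['rend'][1]@ey+210])
# average front/back centre and stop centre too
x0=np.mean([x0,L['front'][1]@ex]);print("x0,y0",x0,y0)
O=x0*ex+y0*ey;print("O",O)
for n,q in(("tube",[588.7,-146.9]),("knob",[591,87.2])):
    d=np.array(q)-O;print(n,d@ex,d@ey)
d=np.array([591,87.2])-O;print("theta",np.degrees(np.arctan2(-(d@ex-40),d@ey+50)))
print(Ro.from_rotvec(sense()['eef_rot']).as_matrix().round(3))
E
python3 fix.py
```

```text
back 114.57 [666.9   7.4] 265
front 114.52 [623.  -44.4] 191
lend 26.8 [581.7 117.2] 40
rend 24.39 [ 691.1 -130.5] 43
stopin 24.12 [551.7  36.1] 50
stopout 24.81 [535.6  63.1] 53
rot 24.543455
x:back 609.7319 front 548.25397 | y:lend -134.96535 rend -405.77783 si -196.31989 so -165.1141
x0,y0 548.9929 -195.37158
O [580.5436    50.323425]
tube -74.5038592221917 -182.79164182399475
knob 24.82956041966063 29.201224808347618
theta 10.84326953380721
[[ 0.299 -0.    -0.954]
 [ 0.954 -0.     0.299]
 [-0.001 -1.     0.   ]]
```

carry_out(
  deltas="0 0 0 0 1 0;0 0 0 0 1 0;0 0 0 0 1 0;0 0 0 0 1 0;0 0 0 0 1 0;0 0 0 0 1 0;0 0 0 0 1 0;0 0 0 0 1 0;0 0 0 0 1 0;0 0 0 0 1 0",
)

```text
clock: 1.08
eef_pos: [0.1642, 0.524, 0.2362]
eef_rot: [-1.569, -0.135, 0.138]
wrist_force: [0.5, 0.7, 0.0]
gripper_width: 0.0929
```

```bash
cat > g.py <<'E'
import sys,numpy as np
from rig import *
from scipy.spatial.transform import Rotation as Ro
a=np.radians(24.54);ex=np.array([np.cos(a),np.sin(a),0]);ey=np.array([-ex[1],ex[0],0]);O=np.array([.5805,.0503,0])
s=sense();R=Ro.from_rotvec(s['eef_rot']).as_matrix();p=s['eef_pos'];d=p-O
print("t",round(s['clock'],2),"fix xyz mm",np.round([d@ex*1e3,d@ey*1e3,p[2]*1e3],1),"xang-fix",np.degrees(np.arctan2(R[1,0],R[0,0])).round(2)-24.54,"down",R[:,1].round(4))
f=s['wrist_force'];print("F fix",np.round([f@ex,f@ey,f[2]],1),"w",s['gripper_width'].round(4),"q",s['joint_pos'].round(2))
if len(sys.argv)>3:
    t=np.array([float(v)/1e3 for v in sys.argv[1:4]]);D=O+t[0]*ex+t[1]*ey+np.array([0,0,t[2]])-p
    print("units tool",(R.T@D/.03).round(2))
if len(sys.argv)>4:
    w=float(sys.argv[4])+24.54;Rt=np.array([[np.cos(np.radians(w)),0,-np.sin(np.radians(w))],[np.sin(np.radians(w)),0,np.cos(np.radians(w))],[0,-1,0]])
    print("turn units",(np.degrees(Ro.from_matrix(R.T@Rt).as_rotvec())/6).round(2))
E
python3 g.py -125 -183 237 -90
```

```text
t 1.08 fix xyz mm [-182.   603.8  236.2] xang-fix -14.579999999999998 down [-0.0012 -0.0029 -1.    ]Traceback (most recent call last):
  File "g.py", line 7, in <module>
    f=s['wrist_force'];print("F fix",np.round([f@ex,f@ey,f[2]],1),"w",s['gripper_width'].round(4),"q",s['joint_pos'].round(2))
                                                                      ^^^^^^^^^^^^^^^^^^^^^^^^
AttributeError: 'float' object has no attribute 'round'
```

carry_out(
  deltas="0 0 0 0 1 0;0 0 0 0 1 0;0 0 0 0 1 0;0 0 0 0 1 0;0 0 0 0 1 0;0 0 0 0 1 0;0 0 0 0 1 0;0 0 0 0 1 0;0 0 0 0 1 0;0 0 0 0 1 0",
)

```text
clock: 1.92
eef_pos: [0.1639, 0.5233, 0.2351]
eef_rot: [-1.453, 0.724, -0.725]
wrist_force: [0.4, -0.4, -0.7]
gripper_width: 0.093
```

```bash
sed -i "s/s\['gripper_width'\].round(4)/round(s['gripper_width'],4)/" g.py; python3 g.py -125 -183 237 -90
```

```text
t 1.92 fix xyz mm [-182.5  603.4  235.1] xang-fix -77.71000000000001 down [-0.0022 -0.0053 -1.    ]
F fix [ 0.2 -0.6 -0.7] w 0.093 q [1.18 0.35 1.65 0.   1.14 2.11]
units tool [26.02  0.03 -3.71]
turn units [0.04 2.05 0.03]
```

carry_out(
  deltas="0 0 0 0 1 0;0 0 0 0 1 0;1 0 0.07 0 0 0;1 0 0.07 0 0 0;1 0 0.07 0 0 0;1 0 0.07 0 0 0;1 0 0.07 0 0 0;1 0 0.07 0 0 0;1 0 0.07 0 0 0;1 0 0.07 0 0 0",
)

```text
clock: 2.75
eef_pos: [0.2771, 0.3049, 0.2345]
eef_rot: [-1.385, 0.895, -0.896]
wrist_force: [1.1, -0.4, 0.9]
gripper_width: 0.0929
```

carry_out(
  deltas="1 0 0.07 0 0 0;1 0 0.07 0 0 0;1 0 0.07 0 0 0;1 0 0.07 0 0 0;1 0 0.07 0 0 0;1 0 0.07 0 0 0;1 0 0.07 0 0 0;1 0 0.07 0 0 0;1 0 0.07 0 0 0;1 0 0.07 0 0 0",
)

```text
clock: 3.58
eef_pos: [0.4227, 0.0249, 0.2367]
eef_rot: [-1.383, 0.892, -0.897]
wrist_force: [0.3, 0.6, 0.4]
gripper_width: 0.0928
```

```bash
python3 g.py -125 -183 237 -90
```

```text
t 3.58 fix xyz mm [-154.1   42.4  236.7] xang-fix -90.44 down [ 6.0e-04 -4.1e-03 -1.0e+00]
F fix [0.5 0.4 0.4] w 0.0928 q [-0.05  0.12  1.96 -0.    1.07  1.1 ]
units tool [7.51 0.02 1.03]
turn units [ 0.01 -0.07  0.04]
```

Then down to TCP z = 31 mm (tips 12 mm above the table), reading as I go.

carry_out(
  deltas="1 0 0.1 0 0 0;1 0 0.1 0 0 0;1 0 0.1 0 0 0;1 0 0.1 0 0 0;1 0 0.1 0 0 0;1 0 0.1 0 0 0;1 0 0.1 0 0 0;0.6 0 0 0 -0.1 0;0 0 0 0 0 0",
)

```text
clock: 4.33
eef_pos: [0.5398, -0.1912, 0.2369]
eef_rot: [-1.385, 0.887, -0.893]
wrist_force: [0.2, -0.6, 0.1]
gripper_width: 0.0932
```

```bash
python3 g.py -125 -183 31 -90;python3 - <<'E'
from h import *
cv2.imwrite("pics/w1.png",cv2.cvtColor(capture("wrist"),cv2.COLOR_RGB2BGR))
E
```

```text
t 4.33 fix xyz mm [-137.4 -202.8  236.9] xang-fix -90.1 down [ 0.0013 -0.0046 -1.    ]
F fix [-0.1 -0.6  0.1] w 0.0932 q [-0.42  0.39  1.59 -0.    1.15  0.73]
units tool [-0.69  6.86  0.42]
turn units [ 0.01 -0.02  0.05]
```

View pics/w1.png

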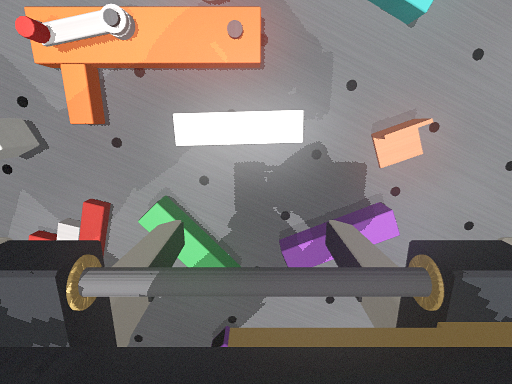

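The tube is ahead at (238,128). Green (190,235) and purple (345,232) lie near the fingers' landing spots, so I'll check the clearances.

Run:
```python
from h import *
c=get_calibration("top");im=cv2.cvtColor(cv2.imread("pics/top0.png"),cv2.COLOR_BGR2RGB);H=hsv(im).astype(int)
a=np.radians(24.54);ex=np.array([np.cos(a),np.sin(a)]);ey=np.array([-ex[1],ex[0]]);O=np.array([580.5,50.3])
for n,lo,hi in(("green",50,75),("purple",125,150)):
    for b in blobs((H[...,0]>lo)&(H[...,0]<hi)&(H[...,1]>90)&(H[...,2]>60),80):
        r=cv2.boxPoints(cv2.minAreaRect((ray(c,b,.04)[:,:2]*1000).astype(np.float32)))-O
        print(n,np.c_[r@ex,r@ey].round().tolist())
```

```text
green [[-315.0, -152.0], [-286.0, -183.0], [-167.0, -73.0], [-196.0, -42.0]]
purple [[-531.0, -248.0], [-500.0, -276.0], [-391.0, -156.0], [-423.0, -127.0]]
purple [[-279.0, -252.0], [-218.0, -401.0], [-178.0, -385.0], [-239.0, -236.0]]
```

carry_out(
  deltas="-0.7 0 0.45 0 0 0;0 1 0 0 0 0;0 1 0 0 0 0;0 1 0 0 0 0;0 1 0 0 0 0;0 1 0 0 0 0;0 1 0 0 0 0;0 0.6 0 0 0 0;0 0 0 0 0 0",
)

```text
clock: 5.13
eef_pos: [0.541, -0.1565, 0.0341]
eef_rot: [-1.383, 0.884, -0.894]
wrist_force: [-0.3, -0.1, 0.5]
gripper_width: 0.0934
```

```bash
python3 g.py -102 -183 31 -90
```

```text
t 5.13 fix xyz mm [-121.9 -171.7   34.1] xang-fix -90.02000000000001 down [ 0.0046 -0.0042 -1.    ]
F fix [-0.3 -0.   0.5] w 0.0934 q [-0.36  0.66  1.75 -0.    0.73  0.78]
units tool [0.38 0.11 0.66]
turn units [-0.02 -0.    0.05]
```

carry_out(
  deltas="0.3 0.1 0.1 0 0 0;0 0 0.3 0 0 0;0 0 0.3 0 0 0;0 0 0.25 0 0 0;0 0 0.25 0 0 0;0 0 0.25 0 0 0;0 0 0.25 0 0 0;0 0 0.25 0 0 0;0 0 0.2 0 0 0",
)

```text
clock: 5.88
eef_pos: [0.6094, -0.1344, 0.0365]
eef_rot: [-1.384, 0.882, -0.894]
wrist_force: [-1.9, -2.1, -2.0]
gripper_width: 0.0931
```

```bash
python3 g.py -47 -183 31 -90
```

```text
t 5.88 fix xyz mm [ -50.5 -180.    36.5] xang-fix -89.94999999999999 down [ 0.0052 -0.0051 -1.    ]
F fix [-2.6 -1.1 -2. ] w 0.0931 q [-0.29  0.73  1.58 -0.    0.82  0.85]
units tool [0.1  0.18 0.12]
turn units [-0.02  0.01  0.07]
```

carry_out(
  deltas="0 0.1 0.1 0 0 0;0 0.05 0.1 0 0 0;0 0 0.1 0 0 0",
)

```text
clock: 6.13
eef_pos: [0.6115, -0.1333, 0.0329]
eef_rot: [-1.398, 0.895, -0.882]
wrist_force: [-24.0, -11.7, 11.3]
gripper_width: 0.093
```

```bash
python3 g.py -47 -183 31 -90;python3 - <<'E'
from h import *
cv2.imwrite("pics/s2.png",cv2.resize(cv2.cvtColor(capture("scene"),cv2.COLOR_RGB2BGR)[150:270,170:330],None,fx=5,fy=5))
E
```

```text
t 6.13 fix xyz mm [ -48.1 -179.9   32.9] xang-fix -89.88999999999999 down [-0.0142 -0.0083 -0.9999]
F fix [-26.7  -0.7  11.3] w 0.093 q [-0.28  0.75  1.56 -0.02  0.84  0.87]
units tool [0.1  0.06 0.04]
turn units [0.16 0.02 0.02]
```

View pics/s2.png

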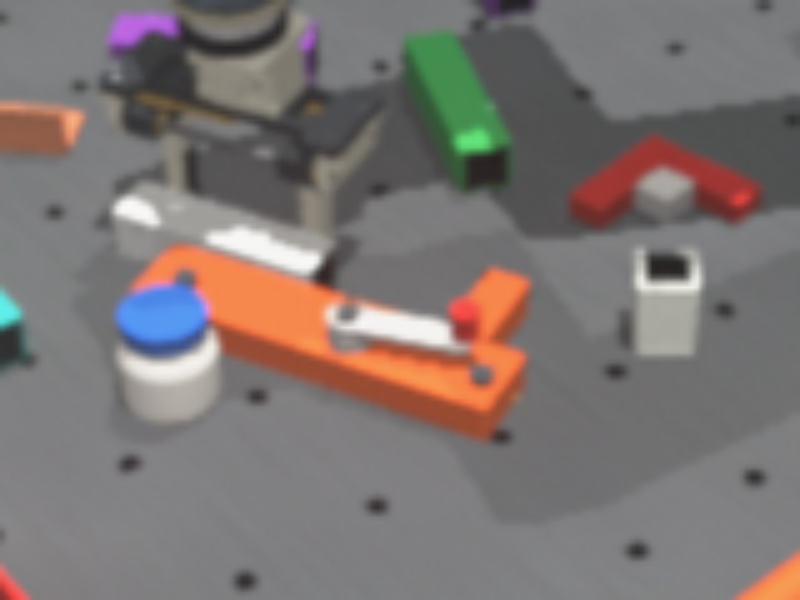

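carry_out(
  deltas="0 0 -0.6 0 0 0;0 0 -1 -0.1 0 0;0 -1 0 0 0 0;0 -1 0 0 0 0;1 -1 0 0 0 0;1 0 0 0 -1 0;0 0 0 0 -1 0;0 0 0 0 -1 0;0 0 0 0 -1 0;0 0 0 0 -1 0",
  grip=93,
)

```text
clock: 7.02
eef_pos: [0.6003, -0.2098, 0.131]
eef_rot: [-1.538, 0.475, -0.467]
wrist_force: [0.4, 0.1, -0.1]
gripper_width: 0.0933
```

carry_out(
  deltas="0 0 0 0 -1 0;0 0 0 0 -1 0;0 0 0 0 -1 0;0 0 0 0 -1 0;0 0 0 0 -1 0;0 0 0 0 -1 0;0 0 0 0 -1 0;0 0 0 0 -1 0;0 0 0 0 -1 0;0 0 0 0 0 0",
  grip=0,
)

```text
clock: 7.85
eef_pos: [0.6093, -0.2094, 0.135]
eef_rot: [-1.569, -0.314, 0.309]
wrist_force: [0.3, -0.7, 0.1]
gripper_width: 0.0311
```

```bash
python3 g.py -23 -305 100 0;cat > tube.py <<'E'
from h import *
import sys
c=get_calibration("top");im=capture("top");k=4
U=up(im,k);H=hsv(U).astype(int)
cv2.imwrite("pics/"+sys.argv[1]+".png",cv2.cvtColor(cv2.resize(im[110:230,190:340],None,fx=5,fy=5,interpolation=cv2.INTER_CUBIC),cv2.COLOR_RGB2BGR))
a=np.radians(24.54);ex=np.array([np.cos(a),np.sin(a)]);ey=np.array([-ex[1],ex[0]]);O=np.array([580.5,50.3])
m=np.zeros(H.shape[:2],bool);m[110*k:215*k,205*k:345*k]=1
for b in blobs(m&(H[...,1]<50)&(H[...,2]>175),300):
    r=np.array(rect(c,(b+.5)/k-.5,.04));d=r[:2]-O;print("white fix",d@ex,d@ey,r[2:].round(1))
for b in blobs(m&((H[...,0]<4)|(H[...,0]>174))&(H[...,1]>150),100):
    d=ray(c,(b+.5)/k-.5,.076).mean(0)[:2]*1000-O;print("knob",d@ex,d@ey,"th",np.arctan2(-(d@ex-40),d@ey+50))
E
python3 tube.py t3
```

```text
t 7.85 fix xyz mm [ -81.7 -248.2  135. ] xang-fix -1.8399999999999999 down [ 0.0072 -0.0199 -0.9998]
F fix [-0.  -0.7  0.1] w 0.0311 q [-0.4   0.62  1.49 -0.02  1.02 -0.78]
units tool [ 2.02  1.2  -1.81]
turn units [ 0.2  -0.31 -0.01]
white fix 35.99053422652352 -23.013363593724414 [28.4 83.5 35.3]
white fix -19.5313195659362 -173.36089266525516 [ 40.5 139.9  24.7]
knob 25.02265996120904 29.44407732122459 th 0.18633972148380895
```

View pics/t3.png

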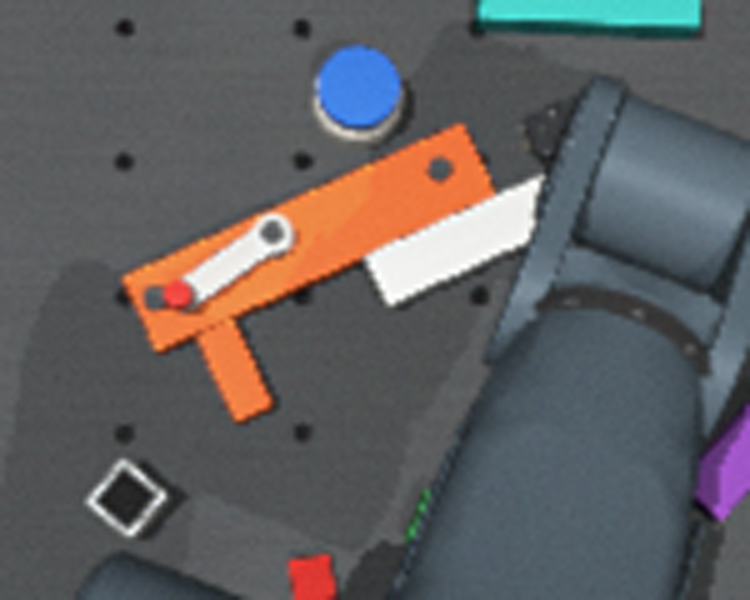

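carry_out(
  deltas="0 0 -1 0.2 -0.3 0;0 0 -0.8 0 0 0;1 0 -0.1 0 0 0;1 0 0 0 0 0;0 0 0 0 0 0",
)

```text
clock: 8.32
eef_pos: [0.6904, -0.2393, 0.1369]
eef_rot: [-1.548, -0.316, 0.312]
wrist_force: [-0.9, 0.8, 0.0]
gripper_width: 0.0008
```

```bash
python3 g.py -23 -303 32 0
```

```text
t 8.32 fix xyz mm [ -20.3 -309.1  136.9] xang-fix -1.6199999999999974 down [ 0.0024 -0.     -1.    ]
F fix [-0.5  1.1  0. ] w 0.0008 q [-0.4   0.78  1.2   0.    1.16 -0.8 ]
units tool [-0.1  3.5  0.2]
turn units [ 0.01 -0.27  0.02]
```

carry_out(
  deltas="-0.1 1 0.1 0 -0.3 0;0 1 0 0 0 0;0 1 0 0 0 0;0 0.4 0 0 0 0;0 0 0 0 0 0",
)

```text
clock: 8.73
eef_pos: [0.6907, -0.2375, 0.0336]
eef_rot: [-1.551, -0.334, 0.319]
wrist_force: [-0.3, 0.6, 0.7]
gripper_width: 0.0007
```

```bash
python3 g.py -23 -271 32 0
```

```text
t 8.73 fix xyz mm [ -19.3 -307.5   33.6] xang-fix -0.7100000000000009 down [ 0.0102 -0.0026 -0.9999]
F fix [-0.1  0.7  0.7] w 0.0007 q [-0.4   0.9   1.25  0.    0.99 -0.81]
units tool [-0.14  0.04  1.22]
turn units [ 0.06 -0.12  0.08]
```

carry_out(
  deltas="-0.15 0 0.4 0 -0.1 0;0 0 0.4 0 0 0;0 0 0.3 0 0 0;0 0 0.3 0 0 0;0 0 0.3 0 0 0;0 0 0.3 0 0 0;0 0 0.3 0 0 0",
)

```text
clock: 9.32
eef_pos: [0.6598, -0.1753, 0.0394]
eef_rot: [-1.557, -0.342, 0.314]
wrist_force: [0.5, -3.0, -2.5]
gripper_width: 0.0002
```

```bash
python3 g.py -23 -167 32 0; python3 tube.py t4
```

```text
t 9.32 fix xyz mm [ -21.6 -238.1   39.4] xang-fix -0.6099999999999994 down [ 0.0192 -0.0076 -0.9998]
F fix [-0.8 -2.9 -2.5] w 0.0002 q [-0.33  0.81  1.41 -0.    0.9  -0.74]
units tool [-0.08  0.21  2.37]
turn units [ 0.14 -0.1   0.14]
white fix -19.558964185299818 -121.60197981442653 [ 40.2 107.   24.8]
white fix 36.14228085261225 -23.31423610117379 [27.5 82.8 36. ]
knob 24.91807977248684 29.655823370776915 th 0.18712349135771209
```

View pics/t4.png

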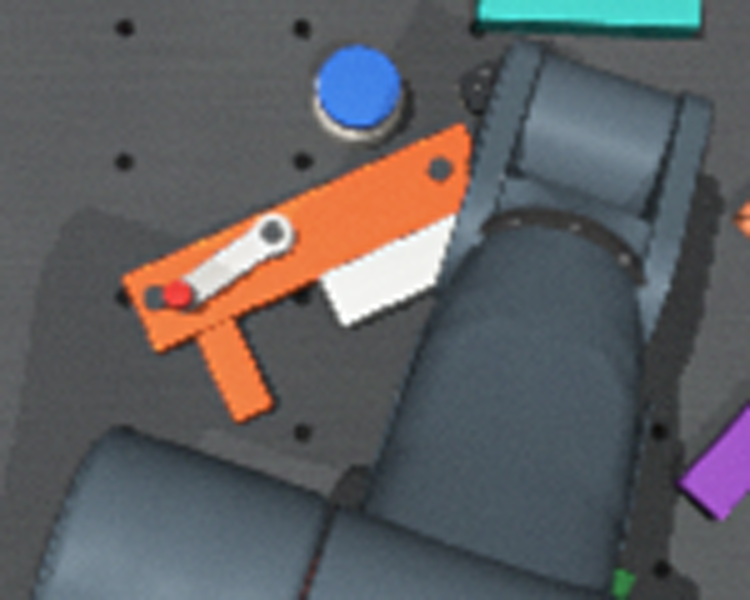

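carry_out(
  deltas="-0.1 0.15 0.4 0 -0.1 0;0 0.1 0.4 0 0 0;0 0.05 0.3 0 0 0;0 0.05 0.3 0 0 0;0 0.05 0.3 0 0 0",
)

```text
clock: 9.78
eef_pos: [0.64, -0.1296, 0.032]
eef_rot: [-1.565, -0.36, 0.313]
wrist_force: [1.6, -7.2, 4.2]
gripper_width: 0.0004
```

```bash
python3 g.py -23 -167 32 0
```

```text
t 9.78 fix xyz mm [ -20.5 -188.3   32. ] xang-fix 0.010000000000001563 down [ 0.0332 -0.0138 -0.9994]
F fix [-1.6 -7.2  4.2] w 0.0004 q [-0.27  0.77  1.52 -0.01  0.82 -0.69]
units tool [-0.08 -0.02  0.71]
turn units [ 0.25 -0.    0.23]
```

carry_out(
  deltas="-0.1 0 0.25 0.2 0 0.2;0 0 0.25 0.1 0 0.1;0 0 0.2 0 0 0",
)

```text
clock: 10.03
eef_pos: [0.6311, -0.1132, 0.0336]
eef_rot: [-1.549, -0.336, 0.339]
wrist_force: [16.9, -49.4, -2.6]
gripper_width: 0.0005
```

```bash
python3 g.py -23 -167 32 0
```

```text
t 10.03 fix xyz mm [ -21.9 -169.7   33.6] xang-fix 0.060000000000002274 down [-9.0e-04 -4.7e-03 -1.0e+00]
F fix [ -5.2 -52.   -2.6] w 0.0005 q [-0.25  0.76  1.53 -0.01  0.85 -0.67]
units tool [-0.04  0.05  0.09]
turn units [ 0.04  0.01 -0.03]
```

carry_out(
  deltas="0 0 -0.5 0 0 0;0 0 -0.6 0 0 0;0 -1 0 0 0 0;0 -1 0 0 0 0;0 -1 0 0 0 0;0 -1 0 0 1 0;0 0 0 0 1 0;0 0 0 0 1 0;0 0 0 0 1 0;0 0 0 0 1 0",
)

```text
clock: 10.87
eef_pos: [0.6442, -0.1369, 0.1584]
eef_rot: [-1.569, 0.093, -0.085]
wrist_force: [-0.9, 0.8, 0.4]
gripper_width: 0.0005
```

```bash
python3 g.py 50 33 150 -79.3; python3 tube.py t5;python3 - <<'E'
from h import *
cv2.imwrite("pics/s5.png",cv2.resize(cv2.cvtColor(capture("scene"),cv2.COLOR_RGB2BGR)[150:270,170:330],None,fx=5,fy=5))
E
```

```text
t 10.87 fix xyz mm [ -19.8 -196.7  158.4] xang-fix -31.02 down [-5.2e-03  4.0e-04 -1.0e+00]
F fix [-0.5  1.1  0.4] w 0.0005 q [-0.28  0.63  1.41 -0.    1.1  -0.17]
units tool [-1.95  0.29  7.76]
turn units [ 0.02  8.05 -0.05]
white fix -21.056207330930807 -63.31761370973331 [ 40.5 126.6  24.9]
white fix 36.7468593062634 -22.81771863441989 [26.9 83.1 34.3]
knob 25.188642500434746 29.498253510302234 th 0.18419857835525075
```

View pics/t5.png

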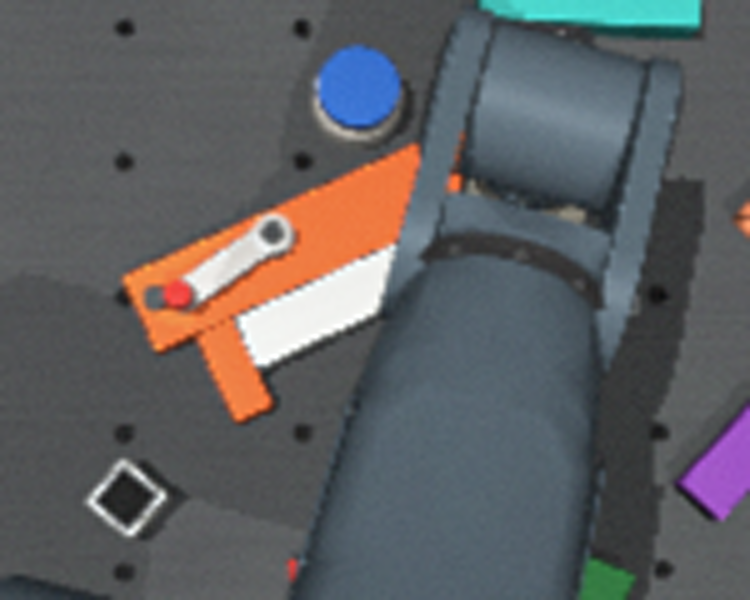

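View pics/s5.png

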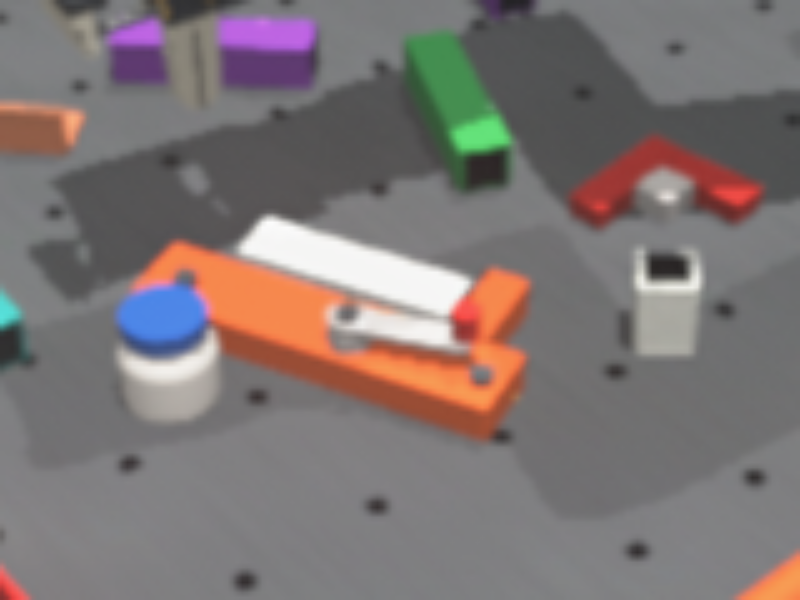

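The tube butts the stop, but it reads about 1.5 mm further from the fence than after the first push. I'll press it lightly against the fence again before going to the knob.

carry_out(
  deltas="0 0 0 0 1 0;0 0 0 0 1 0;0 0 0 0 1 0;0 0 0 0 1 0;0 0 0 0 1 0;0 0 0 0 1 0;0 0 0 0 1 0;0 0 0 0 1 0;0 0 0 0 1 0;0 0 0 0 0.5 0",
)

```text
clock: 11.8
eef_pos: [0.6417, -0.1312, 0.1545]
eef_rot: [-1.396, 0.872, -0.847]
wrist_force: [-0.6, 1.0, 0.1]
gripper_width: 0.0002
```

```bash
python3 g.py -80 -85 150 -90
```

```text
t 11.8 fix xyz mm [ -19.7 -190.6  154.5] xang-fix -87.84 down [-0.014   0.0065 -0.9999]
F fix [-0.1  1.1  0.1] w 0.0002 q [-0.27  0.63  1.42  0.    1.1   0.83]
units tool [-3.59  0.21 -1.87]
turn units [ 0.09  0.36 -0.11]
```

carry_out(
  deltas="0 0 -1 0.1 0.3 -0.1;0 0 -0.9 0 0 0;-1 0 0 0 0 0;-1 0 0 0 0 0;-1 0 0 0 0 0;-0.6 0 0 0 0 0;0 0 0 0 0 0",
)

```text
clock: 12.38
eef_pos: [0.5375, -0.0541, 0.1521]
eef_rot: [-1.39, 0.871, -0.86]
wrist_force: [0.2, 0.2, 0.2]
gripper_width: 0.0007
```

```bash
python3 g.py -80 -85 32 -90;python3 tube.py t6
```

```text
t 12.38 fix xyz mm [-82.5 -77.1 152.1] xang-fix -88.32 down [-0.0047  0.0049 -1.    ]
F fix [0.3 0.1 0.2] w 0.0007 q [-0.19  0.44  1.75  0.    0.95  0.92]
units tool [0.29 4.   0.08]
turn units [ 0.02  0.28 -0.06]
white fix -11.561305025334082 -13.669935395410143 [26.7 32.2 89.9]
white fix 35.53489116119814 -23.186908911731706 [26.4 83.  37.1]
knob 25.053737161295786 29.352115207409607 th 0.1861725084727231
```

carry_out(
  deltas="0.1 1 0 0 0.2 0;0 1 0 0 0 0;0 1 0 0 0 0;0 0.8 0 0 0 0;0 0 0 0 0 0;0 0 0.25 0 0 0;0 0 0.25 0 0 0;0 0 0.2 0 0 0;0 0 0.15 0 0 0",
)

```text
clock: 13.18
eef_pos: [0.5709, -0.0506, 0.0388]
eef_rot: [-1.384, 0.869, -0.874]
wrist_force: [1.0, 0.4, 0.1]
gripper_width: 0.0004
```

```bash
python3 g.py -47.5 -80 32 -90
```

```text
t 13.18 fix xyz mm [-50.6 -87.8  38.8] xang-fix -88.77000000000001 down [ 0.0056  0.0028 -1.    ]
F fix [ 1.1 -0.1  0.1] w 0.0004 q [-0.17  0.66  1.72  0.01  0.75  0.95]
units tool [-0.26  0.23  0.11]
turn units [-0.06  0.2  -0.  ]
```

carry_out(
  deltas="0 0.15 0.1 0 0.1 0;0 0 0.1 0 0 0;0 0 0.1 0 0 0",
)

```text
clock: 13.43
eef_pos: [0.5731, -0.0492, 0.0353]
eef_rot: [-1.395, 0.888, -0.871]
wrist_force: [-19.0, -15.2, 11.1]
gripper_width: 0.0008
```

```bash
python3 g.py -47.5 -80 32 -90
```

```text
t 13.43 fix xyz mm [-48.1 -87.5  35.3] xang-fix -89.24000000000001 down [-0.013  -0.0015 -0.9999]
F fix [-23.6  -5.9  11.1] w 0.0008 q [-0.16  0.67  1.71 -0.01  0.77  0.97]
units tool [-0.25  0.11  0.02]
turn units [ 0.12  0.13 -0.04]
```

carry_out(
  deltas="0 0 -0.6 0 0 0;0 0 -0.8 0 0 0;0 -1 0 0 0 0;0 -1 0 0 0 0;0 -1 0 0 0 0;0 -1 0 0 0 0;0 0 0 0 0 0",
)

```text
clock: 14.02
eef_pos: [0.5371, -0.0675, 0.1647]
eef_rot: [-1.395, 0.885, -0.873]
wrist_force: [0.7, -0.1, 0.3]
gripper_width: 0.0008
```

```bash
python3 g.py 52 34 150 -79.3
```

```text
t 14.02 fix xyz mm [-88.4 -89.1 164.7] xang-fix -89.22 down [-0.0107 -0.0032 -0.9999]
F fix [ 0.6 -0.3  0.3] w 0.0008 q [-0.21  0.43  1.74 -0.01  0.99  0.92]
units tool [-4.04  0.44  4.74]
turn units [ 0.1  -1.65 -0.02]
```

carry_out(
  deltas="-0.8 0 1 0.1 -0.8 0;-0.8 0 1 0 -0.8 0;-1 0 1 0 0 0;-1 0 1 0 0 0;-0.6 0 0.6 0 0 0;0 0 0 0 0 0",
)

```text
clock: 14.52
eef_pos: [0.5922, 0.1159, 0.1713]
eef_rot: [-1.431, 0.736, -0.755]
wrist_force: [0.3, -1.0, -0.6]
gripper_width: 0.0005
```

```bash
python3 g.py 52 34 80 -79.3; python3 tube.py t7
```

```text
t 14.52 fix xyz mm [ 37.9  54.8 171.3] xang-fix -79.41 down [ 0.014   0.0017 -0.9999]
F fix [-0.2 -1.1 -0.6] w 0.0005 q [0.12 0.51 1.58 0.   1.03 1.07]
units tool [0.75 3.05 0.3 ]
turn units [-0.12 -0.02  0.06]
white fix -19.709924727113837 -79.90662563970665 [ 40.6 160.4  24.5]
```

View pics/t7.png

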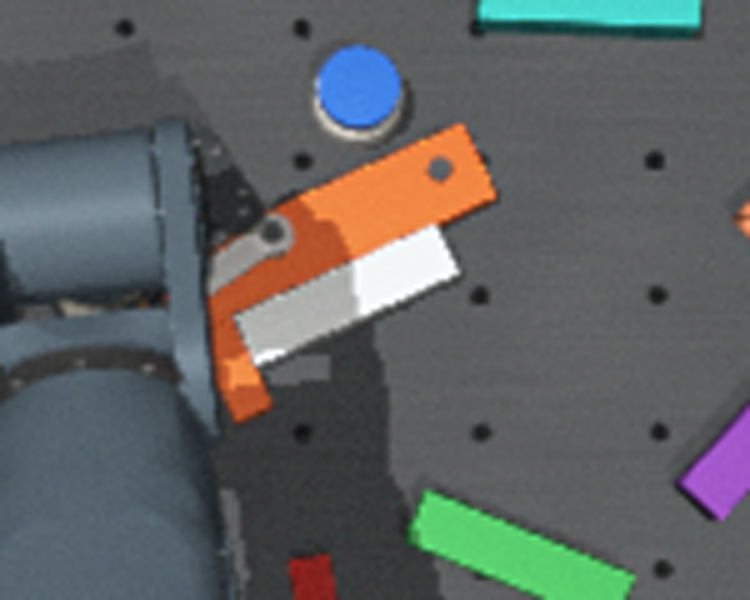

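carry_out(
  deltas="0.75 0 0.3 -0.1 0 0;0 0 0 0 0 0",
)

```text
clock: 14.73
eef_pos: [0.6125, 0.1009, 0.1719]
eef_rot: [-1.442, 0.739, -0.751]
wrist_force: [1.4, -1.4, -0.3]
gripper_width: 0.0005
```

```bash
python3 g.py 52 34 80 -79.3
```

```text
t 14.73 fix xyz mm [ 50.1  32.7 171.9] xang-fix -79.27 down [ 0.0053 -0.0055 -1.    ]
F fix [ 0.7 -1.8 -0.3] w 0.0005 q [ 0.09  0.55  1.52 -0.01  1.07  1.05]
units tool [-0.05  3.06  0.06]
turn units [-0.01  0.01  0.07]
```

carry_out(
  deltas="0 0.8 0.1 0 0 0;0 0.8 0 0 0 0;0 0.8 0 0 0 0;0 0.4 0 0 0 0;0 0 0 0 0 0",
)

```text
clock: 15.15
eef_pos: [0.6169, 0.097, 0.0869]
eef_rot: [-1.438, 0.739, -0.758]
wrist_force: [-0.4, 0.1, -0.6]
gripper_width: 0.0005
```

```bash
python3 g.py 50 33.2 80 -79.3
```

```text
t 15.15 fix xyz mm [52.5 27.4 86.9] xang-fix -79.57 down [ 0.0104 -0.0055 -0.9999]
F fix [-0.4  0.3 -0.6] w 0.0005 q [ 0.08  0.66  1.57 -0.01  0.91  1.05]
units tool [-0.21  0.23 -0.05]
turn units [-0.05 -0.04  0.1 ]
```

carry_out(
  deltas="-0.2 0.22 0 0 0 0;0 0.05 -0.2 0 0 0;0 0 -0.25 0 -0.5 0;-0.05 0 -0.28 0 -1 0;-0.05 0 -0.28 0 -1 0",
)

```text
clock: 15.57
eef_pos: [0.588, 0.085, 0.0816]
eef_rot: [-1.5, 0.529, -0.556]
wrist_force: [1.9, 1.3, -1.2]
gripper_width: 0.0005
```

```bash
cat > arc.py <<'E'
import numpy as np
from rig import *
from scipy.spatial.transform import Rotation as Ro
a=np.radians(24.54);ex=np.array([np.cos(a),np.sin(a),0]);ey=np.array([-ex[1],ex[0],0]);O=np.array([.5805,.0503,0])
s=sense();R=Ro.from_rotvec(s['eef_rot']).as_matrix();d=s['eef_pos']-O
P=np.array([d@ex*1e3-40,d@ey*1e3+50]);xa=np.arctan2(R[1,0],R[0,0])-a;th=xa+np.pi/2
r=np.array([-np.sin(th),np.cos(th)]);t=np.array([-np.cos(th),-np.sin(th)])
print("tool th",th.round(3),"radial",(P@r).round(1),"(80) tang",(P@t).round(1),"(-17.5)","=> arm th if touching",(th+np.arcsin((P@t+17.5)/80)).round(3))
E
python3 arc.py; python3 g.py
```

```text
tool th 0.449 radial 78.8 (80) tang -17.1 (-17.5) => arm th if touching 0.453
t 15.57 fix xyz mm [21.3 28.4 81.6] xang-fix -64.3 down [ 0.0164 -0.0043 -0.9999]
F fix [ 2.3  0.4 -1.2] w 0.0005 q [ 0.07  0.62  1.66 -0.01  0.85  0.77]
```

Contact made and the arm is turning. I continue round the arc.

carry_out(
  deltas="-0.07 0 -0.28 0 -1 0.1;-0.06 0 -0.28 0 -1 0;-0.05 0.05 -0.28 0 -1 0;-0.05 0 -0.28 0 -1 0",
)

```text
clock: 15.9
eef_pos: [0.565, 0.0595, 0.0846]
eef_rot: [-1.556, 0.186, -0.21]
wrist_force: [1.2, 1.4, -1.6]
gripper_width: 0.0008
```

```bash
python3 arc.py; python3 g.py
```

```text
tool th 0.89 radial 79.8 (80) tang -18.7 (-17.5) => arm th if touching 0.875
t 15.9 fix xyz mm [-10.3  14.8  84.6] xang-fix -39.0 down [ 0.0164  0.0036 -0.9999]
F fix [ 1.7  0.8 -1.6] w 0.0008 q [0.02 0.58 1.73 0.   0.82 0.27]
```

carry_out(
  deltas="-0.05 0.1 -0.3 0 -1 0.1;-0.05 0.05 -0.3 0 -1 0;-0.05 0.03 -0.28 0 -1 0;-0.05 0 -0.28 0 -1 0",
)

```text
clock: 16.23
eef_pos: [0.5555, 0.0249, 0.0837]
eef_rot: [-1.56, -0.159, 0.138]
wrist_force: [0.3, 2.1, -0.7]
gripper_width: 0.0004
```

```bash
python3 arc.py; python3 g.py
```

```text
tool th 1.332 radial 80.1 (80) tang -18.9 (-17.5) => arm th if touching 1.315
t 16.23 fix xyz mm [-33.3 -12.7  83.7] xang-fix -13.7 down [ 0.0131  0.007  -0.9999]
F fix [ 1.2  1.7 -0.7] w 0.0004 q [-0.04  0.56  1.76  0.01  0.8  -0.24]
```

carry_out(
  deltas="-0.05 0.05 -0.28 0 -1 0.1;-0.05 0 -0.28 0 -0.8 0;0 0 -0.15 0 -0.2 0;0 0 -0.1 0 0 0",
)

```text
clock: 16.57
eef_pos: [0.5572, 0.0028, 0.0853]
eef_rot: [-1.536, -0.329, 0.32]
wrist_force: [0.2, 35.0, -10.9]
gripper_width: 0.0005
```

```bash
python3 arc.py; python3 g.py
```

```text
tool th 1.557 radial 81.1 (80) tang -15.3 (-17.5) => arm th if touching 1.584
t 16.57 fix xyz mm [-40.9 -33.5  85.3] xang-fix -0.7899999999999991 down [ 0.0033  0.0116 -0.9999]
F fix [ 14.7  31.7 -10.9] w 0.0005 q [-0.08  0.56  1.75  0.02  0.82 -0.51]
```

carry_out(
  deltas="0 0 0.5 0 0 0;0 -0.2 0.6 0 0 0;0 -1 0 0 0 0;0 -1 0 0 0 0;0 -1 0 0 0 0;0 -1 0 0 0 0;-1 0 1 0 0 0;-1 0 1 0 0 0;-1 0 1 0 0 0;0 0 1 0 0 0",
)

```text
clock: 17.4
eef_pos: [0.4103, 0.1043, 0.2261]
eef_rot: [-1.538, -0.34, 0.304]
wrist_force: [1.2, 0.3, 0.6]
gripper_width: 0.0005
```

carry_out(
  deltas="0 0 1 0 0 0;0 0 1 0 0 0;0 0 1 0 0 0;0 0 1 0 0 0;0 0 0 0 0 0",
)

```text
clock: 17.82
eef_pos: [0.3554, 0.22, 0.2323]
eef_rot: [-1.535, -0.35, 0.295]
wrist_force: [0.2, -1.2, -0.3]
gripper_width: 0.0006
```

```bash
python3 g.py;python3 tube.py t9;python3 - <<'E'
from h import *
cv2.imwrite("pics/s9.png",cv2.resize(cv2.cvtColor(capture("scene"),cv2.COLOR_RGB2BGR)[150:270,170:330],None,fx=5,fy=5))
E
```

```text
t 17.82 fix xyz mm [-134.3  247.9  232.3] xang-fix -0.9600000000000009 down [ 0.0321  0.0182 -0.9993]
F fix [-0.3 -1.2 -0.3] w 0.0006 q [0.44 0.1  2.   0.   1.01 0.03]
white fix 7.848958626871045 -79.92746267079647 [ 95.7 160.4  24.5]
knob -41.55213092918665 -49.55264939210619 th 1.5653109260344542
```

View pics/t9.png

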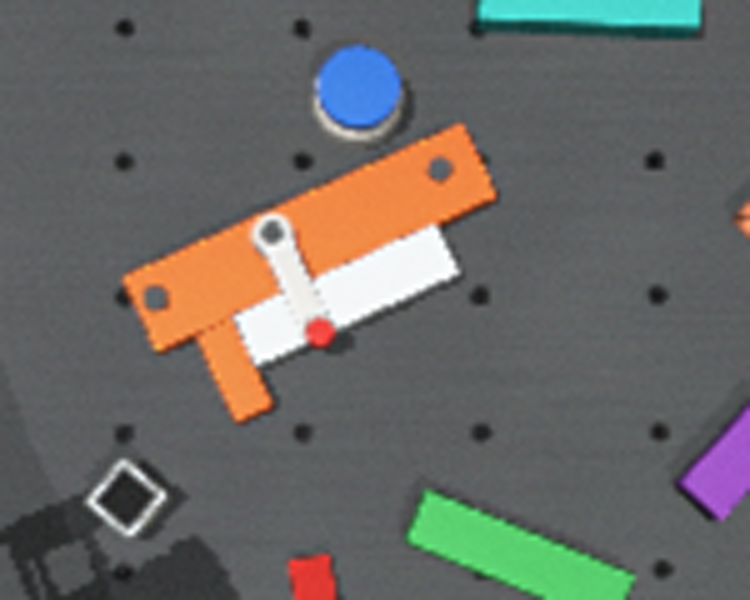

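View pics/s9.png

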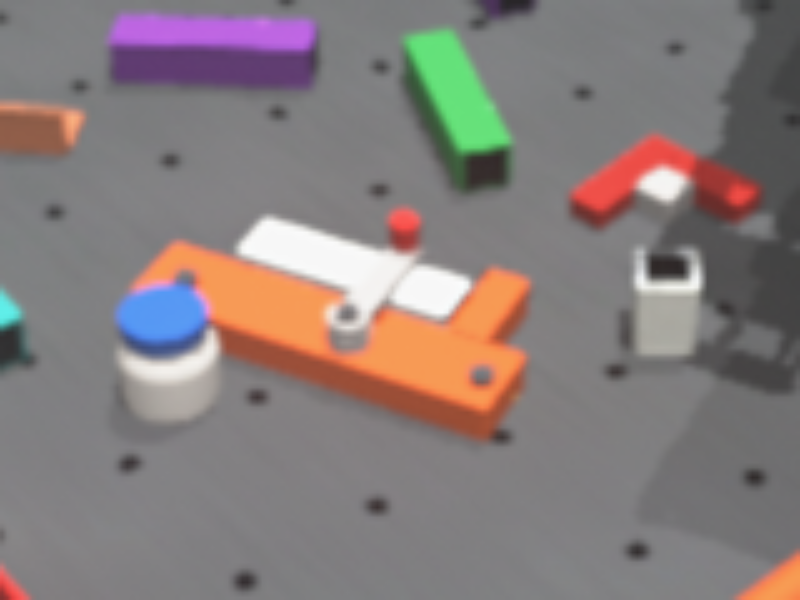

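The arm lies across the tube with the knob at crop (320,330), the tube is against both faces, the bystanders are in place and the robot is clear.

```bash
python3 -c "
from rig import *
print(hand_in())"
```

```text
the job is handed in; nothing more can be done
None
```

The tube is seated against the fence and end stop, the hold-down arm is swung across it to its stop, and the job is handed in. It took about 18 s of the 64 s allowed.

**What I did:** I pushed the white tube to the fence with the two open fingers. Then I pushed its end up to the end stop with the fingers closed. After the end push it read about 1.5 mm further from the fence, so I pressed it lightly back. Last, I pushed the red knob round the arc to the hard stop and moved the robot clear.

**Last checks:**
- **Tube:** before the swing it measured x -19.7 mm and y -79.9 mm, within about 0.1° of parallel to the fence. After the swing, y was unchanged at -79.9 mm. The hold-down arm merged with the tube in the image, so x and the angle could only be checked by eye.
- **Hold-down arm:** it read about 1.565 rad from the knob's position, against a stop at 1.571.
- **Bystanders:** those visible in the last two close-up views (jar, magnet and offcut, plus part of the angle) look unmoved. The hammer, brush, tape and clamp were outside those views, so I did not check them again; I did not work near them.
- **Forces:** the largest wrist force I read was about 52 N, at the end stop.

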